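# Make the valve test rig safe: pump off, then lock in two overrides

## Task

Make the valve test rig safe with your closed fingertips: first switch the pump off by pressing the raised far end of the rocker on the grey switch box all the way down, then push the brass override pin on top of the tallest valve fully home, then the pin on top of the shortest valve fully home; each must be home before you go on to the next. Leave the pin of the middle-height valve alone. Only press: do not lift or shove the switch box, and do not pick up or knock about the things lying around.

Things in the scene. Friction and masses are not known exactly. Their poses are not given: they have to be found in the camera images.
- switch_box: pump switch box, grey, 140 x 86 x 44 mm (its x, y, z), about 0.9 kg, standing loose on rubber feet; origin under its centre; its x axis points away from the robot within 30 degrees. Set in its top is one large black rocker, 34 mm wide (y) and 67 mm long (x), pivoting across its middle, 12 mm towards +x from the box's centre
- rocker_far_end (a point): point on the upper face of the rocker's half that is farther from the robot, on its centre line, 24 mm from the pivot: the place to press. This half is the raised one at the start, 60 to 62 mm above the table here and up to 66 mm at its tip; pressed home it lies level with its face 52 mm above the table
- rocker_pivot (a point): the rocker's pivot, on its upper face, 52 mm above the table; z up the rocker, x towards its far half
- rocker (a joint): rocker angle in rad: about -0.2 to -0.15 = pump on (far half raised), +0.2 = pump off (far half down, level, near half raised). Stiff, 0.05 N m (2 to 5 N at the far half); stays where it is left
- valve_tall: fixed hydraulic valve: blue block with black cap on a steel foot 84 x 70 mm (x, y), two aluminium spacer plates under it, the tallest of the three; its top is 151 mm above the table. Origin under its centre, z up; a plug sticks out 80 mm from its centre towards +x, away from the robot
- pin_tall_top (a point): centre of the top of this valve's override pin: a vertical brass pin, 20 mm in diameter, in a steel collar (30 mm diameter, 6 mm tall) on the valve's top, 10 mm towards -x from the valve's centre. Fully out, the pin's top is 167 mm above the table, fully home 159 mm (2 mm above the collar)
- pin_tall (a joint): how far the pin is pushed in, m: 0 to 0.001 = out, at the start; 0.008 = fully home. It moves with about 3 N and stays where it is left (no spring)
- valve_middle: fixed hydraulic valve: blue block with black cap on a steel foot 84 x 70 mm (x, y), one aluminium spacer plate under it, middle height; leave its pin out; its top is 119 mm above the table. Origin under its centre, z up; a plug sticks out 80 mm from its centre towards +x, away from the robot
- pin_middle_top (a point): centre of the top of this valve's override pin: a vertical brass pin, 20 mm in diameter, in a steel collar (30 mm diameter, 6 mm tall) on the valve's top, 10 mm towards -x from the valve's centre. Fully out, the pin's top is 135 mm above the table, fully home 127 mm (2 mm above the collar)
- pin_middle (a joint): how far the pin is pushed in, m: 0 to 0.001 = out, at the start; 0.008 = fully home. It moves with about 3 N and stays where it is left (no spring)
- valve_short: fixed hydraulic valve: blue block with black cap on a steel foot 84 x 70 mm (x, y), no spacer plate, the shortest of the three; its top is 87 mm above the table. Origin under its centre, z up; a plug sticks out 80 mm from its centre towards +x, away from the robot
- pin_short_top (a point): centre of the top of this valve's override pin: a vertical brass pin, 20 mm in diameter, in a steel collar (30 mm diameter, 6 mm tall) on the valve's top, 10 mm towards -x from the valve's centre. Fully out, the pin's top is 103 mm above the table, fully home 95 mm (2 mm above the collar)
- pin_short (a joint): how far the pin is pushed in, m: 0 to 0.001 = out, at the start; 0.008 = fully home. It moves with about 3 N and stays where it is left (no spring)
- adapter: bystander: standing steel hydraulic adapter, hexagon foot 28 mm across, 46 mm tall; origin under its centre
- coupling: bystander: standing steel quick coupling, 28 mm diameter, 56 mm tall; origin under its centre
- wrench: bystander: steel wrench lying flat; origin at its underside
- cleaner: bystander: white plastic bottle, 60 mm diameter, 150 mm tall; origin under its centre
- gauge: bystander: round dial gauge on a foot, 52 mm wide, 90 mm tall; origin under its centre
- bushing: bystander: brass ring lying flat, 40 mm diameter, 22 mm tall; origin under its centre

How it is judged:
On the way, in this order (a step that is already met when the one before it is completed fails the run):
1. the rocker's far end is pressed down: pump off (value of joint rocker above 0.15 rad and not (value of joint pin_tall above 0.0065 m) and not (value of joint pin_short above 0.0065 m)), for 0.1 s.
2. the tallest valve's pin is fully home (value of joint rocker above 0.15 rad and value of joint pin_tall above 0.0065 m), for 0.1 s.
3. the shortest valve's pin is fully home (all of step 2 and value of joint pin_short above 0.0065 m), for 0.1 s.
At the end, for the whole second after the job is handed in: Rocker past +0.15 rad (pump off), the tallest and the shortest valve's pins at least 6.5 mm in, the middle one's less than 3 mm; the switch box stands flat, at rest, within 20 mm of its start (all of step 3 and value of joint pin_middle below 0.003 m and distance of switch_box from where it was at the start of the episode below 0.02 m and linear speed of switch_box below 0.02 m/s and angle between switch_box's own z axis and vertical below 0.05 rad); the robot touches nothing.
It fails at once if a pin is pushed in (over 3 mm) before the pump is off (not (value of joint rocker above 0.15 rad) and value of joint any of pin_tall, pin_short above 0.003 m).
It fails at once if the shortest valve's pin is pushed in (over 3 mm) before the tallest valve's pin is home (not (value of joint pin_tall above 0.0065 m) and value of joint pin_short above 0.003 m).
It fails at once if the middle valve's pin is pushed in (over 3 mm) (value of joint pin_middle above 0.003 m).
It fails at once if the switch box is shoved over 20 mm, lifted or tipped (distance of switch_box from where it was at the start of the episode above 0.02 m or height (world z) of switch_box above 0.01 m or angle between switch_box's own z axis and vertical above 0.15 rad).
It fails at once if a bystander is moved over 25 mm, lifted or knocked over (distance of any of adapter, coupling, wrench, cleaner, gauge, bushing from where it was at the start of the episode above 0.025 m or angle between any of adapter, coupling, wrench, cleaner, gauge, bushing's own z axis and vertical above 0.5 rad or height (world z) of any of adapter, coupling, wrench, cleaner, gauge, bushing above 0.02 m).
It also fails if it takes over 40 s, if anything falls off the work surface, if the arm or the gripper's body presses on something with over 40 N, if the wrist force passes 120 N, or if a joint passes its speed limit or range.

## Robot

A 6-joint arm with a two-finger parallel gripper is mounted at the origin on the work surface. World frame = base frame: x ahead of the robot, y to its left, z up, the work surface at z = 0. Lengths are in m, angles in rad, forces in N, time in s.
With the tool pointing down it reaches from about 0.375 to 0.9 m from the base axis. Payload 3.1 kg.
Tool frame: the origin (TCP) lies at the very end of the fingers, on their centre line; the grasp point (between the pads) lies 19 mm behind it; x points along the fingers, y is the direction in which the jaws open and shut, and the axes are right-handed (so a half turn about x gives the same grasp; the last joint's range is limited). The gripper opens to 85 mm and grips with 20 to 120 N. Pads are 22 mm wide; open, the fingers measure 114 mm over their backs; the gripper's body (76 mm by 85 mm) begins 54 mm behind the grasp point. The pads swing forward as they close: fully open they stand 13 mm farther back than shut.
Start: joints at [-1.399, 0.527, 1.433, -0, 1.181, -0.178], TCP at [0.214, -0.587, 0.231] pointing down, gripper open.
Joint ranges: [-3.08, 3.08], [-0.75, 2.2], [0.22, 2.44], [-1.43, 4.57], [0, 2.65], [-2.85, 2.85]. Speed limits (rad/s): [2.79, 2.79, 3.14, 3.14, 3.14, 3.14].

## Interface

Orientations are given as a unit quaternion [x, y, z, w].
In Python, from workcell import observe, snapshot, job_done gives the robot as it stands. The module is installed in compiled form; this text tells all that it offers.
- The arm moves only by the tool arm_command, never from a script. Its arguments are lists of equal length, an entry for each row: "slide": the shift along the tool's x, y, z in cm, a list of three; "rotation": the turn, a rotation vector about the tool's x, y, z in rad, a list of three; "jaw": the gripper command: -1 is shut, 1 is fully open, values between are in proportion. In form: {"slide": [[x, y, z], ...], "rotation": [[wx, wy, wz], ...], "jaw": [jaw, ...]}. A call has 1 to 8 rows; each row shifts and turns the commanded pose from where the row before left it, along the tool's axes as they then stand; what a row does not reach is not made up. A row lasts 1/8 s, in which the tool goes at most 62.5 mm and 10.7 degrees, less where a joint would pass 70% of its speed; a pose out of reach is approached as far as the arm can. A call is refused whole if a number of a shift passes 6.25 or a number of a turn 0.188, either way. A call with a gripper value outside its range is refused whole. The fingers move at their own pace and stop on an object; the grip force is fixed at half the most. Time passes only in rows, so rows that do not move let the fingers close. It gives the time, the measured TCP pose, the force and the opening at its end, in the units of the state.
- observe(): the state, without advancing time (a new reading comes with each control period).
- snapshot(name): name is "scene" or "top" or "wrist"; returns a dict with "image" (384x512x3 uint8, red, green, blue), "z_map" (384x512 float32, m along the optical axis (not along the pixel's ray), 0 where there is no reading), "fov_y" (degrees; the focal length in pixels is half the picture's height over the tangent of half this angle, whatever the lens; pixels are square), "cx", "cy" (the principal point, pixels), "T" (4x4, takes a point from camera to world coordinates). Camera axes: x right, y down, z forward; pixel columns grow to the right and rows downward; lengths in m; the calibration is good to about 2 mm. A picture is of the moment at which its call begins.
- job_done(): hands the job in, once; it reports no verdict.
The state is a dict: "time_s": time; "joint_positions": joint angles; "joint_vel": joint speeds; "joint_torque": joint torques, N m; "ee_pos": TCP position; "tool_rot": TCP orientation; "contact_force": force on the tool from outside, world axes, zero at the start; "wrist_torque": the same for the moment, N m; "width": finger opening in m.
Only numpy, scipy, OpenCV 4.12 (cv2) and the standard library are available. Lean on these libraries where they do the work, as an engineer would, in place of code of your own. Each camera call takes 0.05 s, during which the arm holds its last target. There are 200 camera calls.

## Working session

There is one attempt and no reset: what is moved stays moved. The work goes in short steps, Python scripts to look and compute and a tool call to move; the robot and the scene stay as the last step left them, time stands still between calls to the robot, and variables do not carry over. Pictures are saved under pics/ and viewed, about 8 in all and at most 12, crops included, and the job is handed in when it is done.

Besides the shell and the picture viewer there is one more tool, called after "Request:" as name(argument=value, ...) on one line, values as JSON. arm_command: Moves the arm, as the interface text tells. Its arguments: {"type":"object","properties":{"slide":{"type":"array"},"rotation":{"type":"array"},"jaw":{"type":"array"}},"required":["slide","rotation","jaw"]}

```bash
mkdir -p pics; cat > h.py <<'E'
import numpy as np, cv2
from workcell import observe, snapshot, job_done
def cloud(s):
    z=s["z_map"]; h,w=z.shape; f=h/2/np.tan(np.radians(s["fov_y"])/2)
    v,u=np.mgrid[:h,:w]; P=np.stack([(u-s["cx"])/f*z,(v-s["cy"])/f*z,z],-1)
    W=P@s["T"][:3,:3].T+s["T"][:3,3]; W[z==0]=np.nan; return W
E
python3 - <<'E'
from h import *
import pickle
o=observe(); print({k:np.round(v,3) for k,v in o.items()})
a=[]
for n in("scene","top"):
    s=snapshot(n); pickle.dump(s,open(n+".pkl","wb")); a.append(s["image"]); print(n,np.round(s["T"],3).tolist(),s["fov_y"])
    cv2.imwrite(f"pics/{n}0.png",s["image"][...,::-1])
E
```

```text
{'time_s': np.float64(0.0), 'joint_positions': array([-1.4  ,  0.528,  1.434, -0.   ,  1.181, -0.179]), 'joint_vel': array([-0.   ,  0.001, -0.   ,  0.003, -0.001,  0.002]), 'joint_torque': array([-1.0000e-03, -4.4235e+01, -1.7803e+01, -0.0000e+00,  8.0000e-03,
        0.0000e+00]), 'ee_pos': array([ 0.214, -0.586,  0.23 ]), 'tool_rot': array([-0.696, -0.124,  0.696, -0.122]), 'contact_force': array([-0.212, -0.023,  0.335]), 'wrist_torque': array([-0.011, -0.009, -0.019]), 'width': np.float64(0.085)}
scene [[-0.214, 0.718, -0.662, 1.345], [0.977, 0.147, -0.157, 0.167], [-0.015, -0.68, -0.733, 0.979], [0.0, 0.0, 0.0, 1.0]] 43.03736422447753
top [[-0.022, -0.978, 0.209, 0.303], [-1.0, 0.022, 0.001, -0.016], [-0.006, -0.209, -0.978, 1.445], [0.0, 0.0, 0.0, 1.0]] 44.675219721992285
```

View pics/top0.png

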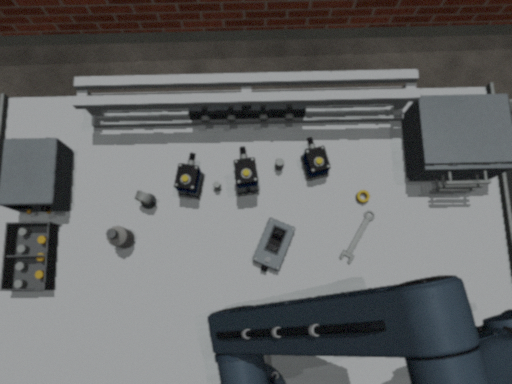

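View pics/scene0.png

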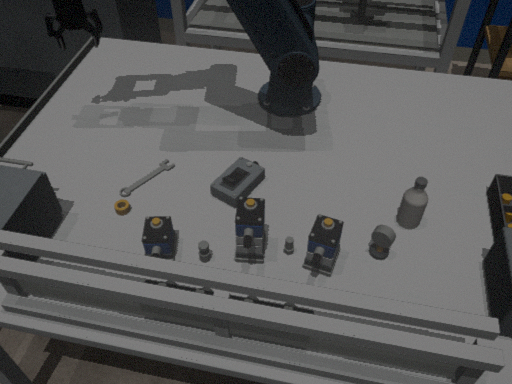

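The top view shows the valve pins near (186,179), (246,173) and (319,161), the switch box at (274,243), and the bushing at (363,197). The arm is clear of all of them. Next I'll measure the pins and the rocker.

```bash
python3 - <<'E'
from h import *
import pickle
for n,rois in(("top",[(186,179),(246,173),(319,161)]),("scene",[(250,204),(327,222),(156,222)])):
    s=pickle.load(open(n+".pkl","rb")); W=cloud(s); hsv=cv2.cvtColor(s["image"],cv2.COLOR_RGB2HSV)
    m=((hsv[...,0]>12)&(hsv[...,0]<35)&(hsv[...,1]>110)&(hsv[...,2]>70)).astype(np.uint8)
    k,l,st,c=cv2.connectedComponentsWithStats(m)
    for i in range(1,k):
        if st[i,4]>15:
            p=W[l==i]; z=np.nanpercentile(p[:,2],85); q=p[abs(p[:,2]-z)<.004]
            # ray onto plane
            print(n,c[i].round(1),st[i,4],"zmax",round(float(z),4),"top xyz",np.nanmean(q,0).round(4),len(q))
s=pickle.load(open("top.pkl","rb")); W=cloud(s)
# switch box: region
u,v=274,243; sub=np.zeros(W.shape[:2],bool); sub[v-35:v+35,u-35:u+35]=1
b=sub&(W[...,2]>.035)&(W[...,2]<.075)
k,l,st,c=cv2.connectedComponentsWithStats(b.astype(np.uint8)); i=1+st[1:,4].argmax(); b=l==i
P=W[b]; r=cv2.minAreaRect((P[:,:2]*1000).astype(np.float32)); print("box rect mm",r,st[i])
g=s["image"].max(-1); d=b&(g<50); d=cv2.morphologyEx(d.astype(np.uint8),cv2.MORPH_OPEN,np.ones((3,3)))
k,l,st,c=cv2.connectedComponentsWithStats(d)
for i in range(1,k):
    Q=W[l==i]; print("dark",st[i],cv2.minAreaRect((Q[:,:2]*1000).astype(np.float32)),Q.mean(0).round(4),"z pct",np.percentile(Q[:,2],[2,50,98]).round(4))
big=[cv2.resize(s["image"][205:275,235:315],None,fx=6,fy=6,interpolation=2)]
sc=pickle.load(open("scene.pkl","rb"))["image"]; big.append(cv2.resize(sc[145:215,200:275],(480,420)))
cv2.imwrite("pics/box.png",np.hstack([cv2.resize(x,(390,340)) for x in big])[...,::-1])
E
```

```text
top [319.  160.6] 25 zmax 0.106 top xyz [ 0.6769 -0.2129  0.1053] 18
top [245.8 172.5] 26 zmax 0.1682 top xyz [0.6292 0.0049 0.1669] 19
top [184.6 178.3] 27 zmax 0.1389 top xyz [0.6236 0.1818 0.1376] 17
top [362.5 196.3] 78 zmax 0.0251 top xyz [ 0.5817 -0.3549  0.024 ] 37
top [ 41.7 239.4] 56 zmax 0.0391 top xyz [0.4692 0.6274 0.0375] 32
top [ 39.7 258.5] 30 zmax 0.0396 top xyz [0.4117 0.629  0.0383] 17
top [ 39.2 274.3] 58 zmax 0.0383 top xyz [0.365  0.6274 0.0373] 31
scene [487.5  31.3] 23 zmax -0.2042 top xyz [-0.9793  0.8012 -0.2051] 12
scene [507.1  64.9] 99 zmax -0.2039 top xyz [-0.6955  0.8547 -0.2055] 52
scene [506.6 196.5] 61 zmax 0.0357 top xyz [0.3691 0.6274 0.0342] 50
scene [250.2 201.7] 49 zmax 0.1669 top xyz [0.6339 0.0043 0.1651] 41
scene [121.2 205.1] 94 zmax 0.0227 top xyz [ 0.5879 -0.3549  0.0213] 69
scene [155.6 220.5] 47 zmax 0.103 top xyz [ 0.6817 -0.213   0.1016] 41
scene [327.7 220.9] 51 zmax 0.1348 top xyz [0.6289 0.1806 0.134 ] 45
box rect mm ((435.7605895996094, -69.70292663574219), (85.6305160522461, 152.50582885742188), 66.18380737304688) [ 252  217   43   54 1345]
dark [270 228  14  19 186] ((458.1795654296875, -81.49950408935547), (33.102455139160156, 51.839744567871094), 66.26014709472656) [ 0.459  -0.0822  0.0565] z pct [0.0471 0.0561 0.0669]
```

View pics/box.png

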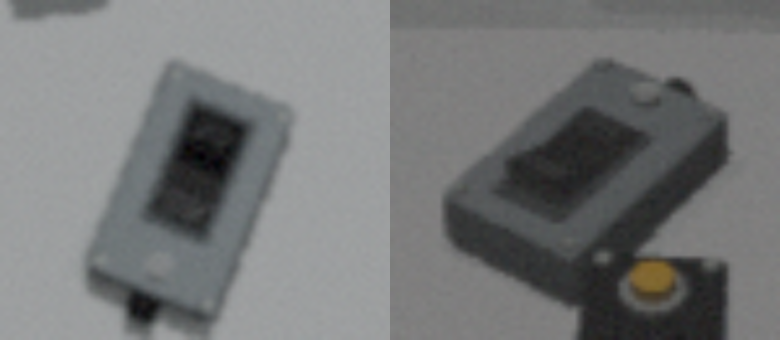

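```bash
cat >> h.py <<'E'
from scipy.spatial.transform import Rotation as R
def ray(s,u,v,z):
    f=384/2/np.tan(np.radians(s["fov_y"])/2)
    d=s["T"][:3,:3]@np.array([(u-s["cx"])/f,(v-s["cy"])/f,1]); o=s["T"][:3,3]
    return o+d*(z-o[2])/d[2]
def rel(target):
    o=observe(); M=R.from_quat(o["tool_rot"]); print("t",o["time_s"].round(2),"pos",o["ee_pos"].round(4),"F",o["contact_force"].round(1),"w",o["width"].round(4))
    print("axes x,y,z:",M.as_matrix().T.round(3).tolist())
    print("shift cm in tool axes",(M.inv().apply(np.array(target)-o["ee_pos"])*100).round(2)); return M
E
python3 - <<'E'
from h import *
import pickle
s=pickle.load(open("top.pkl","rb")); c=pickle.load(open("scene.pkl","rb"))
for u,v,z in[(319,160.6,.103),(245.8,172.5,.167),(184.6,178.3,.135)]: print(ray(s,u,v,z).round(4))
for u,v,z in[(250.2,201.7,.166),(155.6,220.5,.102),(327.7,220.9,.134)]: print("sc",ray(c,u,v,z).round(4))
# box top corners in crop (top view)->plane z=.044
k=80/390
for p in[(172,60),(293,108),(212,322),(88,268)]: print("corner",ray(s,235+p[0]*k-.4,205+p[1]*k-.4,.044).round(4))
k=75/390
for p in[(606,60),(727,120),(578,258),(445,190)]: print("sc corner",ray(c,200+(p[0]-390)*k-.4,145+p[1]*70/340-.4,.044).round(4))
# raised rocker edge
W=cloud(s); a=np.radians(-23.8); d=np.array([np.cos(a),np.sin(a)]); n=np.array([-d[1],d[0]])
P=W[210:275,245:305].reshape(-1,3); x=(P[:,:2]-[.4415,-.0723])@d; y=(P[:,:2]-[.4415,-.0723])@n
for x0 in np.arange(-.075,.08,.008):
    q=P[(abs(x-x0)<.004)&(abs(y)<.012),2]; print(round(x0,3),len(q),np.median(q).round(4) if len(q) else None)
M=rel([.477,-.087,.20]); print("target y axis",n)
E
```

```text
[ 0.6768 -0.2135  0.103 ]
[0.629  0.0039 0.167 ]
[0.624  0.1813 0.135 ]
sc [0.635  0.0046 0.166 ]
sc [ 0.6815 -0.2129  0.102 ]
sc [0.6285 0.1806 0.134 ]
corner [ 0.52   -0.0645  0.044 ]
corner [ 0.4884 -0.1384  0.044 ]
corner [ 0.359 -0.084  0.044]
corner [ 0.3931 -0.0095  0.044 ]
sc corner [ 0.3682 -0.0805  0.044 ]
sc corner [ 0.4039 -0.0068  0.044 ]
sc corner [ 0.5223 -0.0595  0.044 ]
sc corner [ 0.4868 -0.1382  0.044 ]
-0.075 20 0.0318
-0.067 23 0.0442
-0.059 22 0.0469
-0.051 23 0.0503
-0.043 21 0.0444
-0.035 23 0.0438
-0.027 22 0.0455
-0.019 23 0.0516
-0.011 22 0.0528
-0.003 23 0.0522
0.005 20 0.052
0.013 22 0.0518
0.021 23 0.0577
0.029 23 0.059
0.037 22 0.0629
0.045 15 0.061
0.053 19 0.0464
0.061 22 0.0447
0.069 9 0.0425
0.077 14 0.0017Traceback (most recent call last):
  File "<stdin>", line 16, in <module>
  File "h.py", line 13, in rel
    o=observe(); M=R.from_quat(o["tool_rot"]); print("t",o["time_s"].round(2),"pos",o["ee_pos"].round(4),"F",o["contact_force"].round(1),"w",o["width"].round(4))
                                                         ^^^^^^^^^^^^^^^^^
AttributeError: 'float' object has no attribute 'round'
```

```bash
sed -i 's/o\["time_s"\].round(2)/round(float(o["time_s"]),2)/; s/o\["width"\].round(4)/round(float(o["width"]),4)/' h.py
python3 - <<'E'
from h import *
M=rel([.476,-.087,.20]); a=np.radians(-23.8); n=np.array([-np.sin(a),np.cos(a),0]); x=np.array([0,0,-1.])
for sg in(1,-1):
    T=np.column_stack([x,sg*n,np.cross(x,sg*n)]); print(sg,(M.inv()*R.from_matrix(T)).as_rotvec().round(3))
E
```

```text
t 0.1 pos [ 0.2141 -0.5865  0.2304] F [-0.7 -0.6  0.7] w 0.0855
axes x,y,z: [[-0.0, 0.002, -1.0], [0.343, -0.939, -0.002], [-0.939, -0.343, -0.0]]
shift cm in tool axes [  3.13 -37.94 -41.72]
1 [-2.376e+00 -2.000e-03  1.000e-03]
-1 [0.765 0.    0.002]
```

Request:
arm_command(slide=[[0, -3.8, -4.2], [0, -3.8, -4.2], [0, -3.8, -4.2], [0, -3.8, -4.2], [0, -3.8, -4.2], [0, -3.8, -4.2], [0, -3.8, -4.2], [0, -3.8, -4.2]], rotation=[[0, 0, 0], [0, 0, 0], [0, 0, 0], [0, 0, 0], [0, 0, 0], [0, 0, 0], [0, 0, 0], [0, 0, 0]], jaw=[-1, -1, -1, -1, -1, -1, -1, -1])

```text
time_s: 1.1
ee_pos: [0.4262, -0.1847, 0.2312]
tool_rot: [-0.696, -0.123, 0.696, -0.123]
contact_force: [1.4, -0.6, 0.5]
width: -0.0
```

Request:
arm_command(slide=[[0, -3.8, -4.0], [0, -3.8, -4.0], [0, 0, 0], [0, 0, 0], [0, 0, 0], [0, 0, 0], [0, 0, 0], [0, 0, 0]], rotation=[[0, 0, 0], [0, 0, 0], [0.153, 0, 0], [0.153, 0, 0], [0.153, 0, 0], [0.153, 0, 0], [0.153, 0, 0], [0, 0, 0]], jaw=[-1, -1, -1, -1, -1, -1, -1, -1])

```text
time_s: 2.1
ee_pos: [0.4745, -0.0874, 0.2311]
tool_rot: [-0.692, 0.145, 0.692, 0.145]
contact_force: [-0.3, -0.2, -0.3]
width: 0.0001
```

```bash
python3 - <<'E'
from h import *
rel([.476,-.087,.066])
s=snapshot("wrist"); W=cloud(s); o=observe()
cv2.imwrite("pics/w1.png",s["image"][...,::-1])
E
```

```text
t 2.1 pos [ 0.4745 -0.0874  0.2311] F [-0.3 -0.2 -0.3] w 0.0001
axes x,y,z: [[-0.001, 0.0, -1.0], [-0.402, -0.916, -0.0], [-0.916, 0.402, 0.001]]
shift cm in tool axes [16.51 -0.1  -0.13]
```

View pics/w1.png

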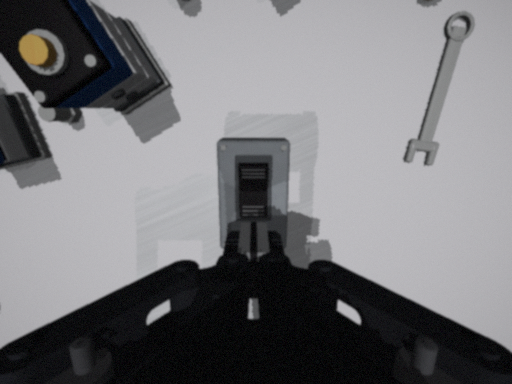

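The wrist view shows the box squared up to the tool. Its far edge is at row 139, the rocker spans cols 238–271 from row 157, and the fingertips sit on col 253. I'll check the point from this view.

```bash
python3 - <<'E'
from h import *
s=snapshot("wrist")
for u,v,z in[(218,139,.044),(289,139,.044),(238,157,.065),(271,157,.065),(35,49,.167)]: print(ray(s,u,v,z).round(4))
e=(ray(s,218,139,.044)+ray(s,289,139,.044))/2; a=np.radians(-23.8); d=np.array([np.cos(a),np.sin(a),0])
print("press",(e-.034*d).round(4), "from rocker tip", ((ray(s,238,157,.065)+ray(s,271,157,.065))/2-.0095*d).round(4))
E
```

```text
[ 0.524  -0.0652  0.044 ]
[ 0.4911 -0.1404  0.044 ]
[ 0.4983 -0.0801  0.065 ]
[ 0.4838 -0.1134  0.065 ]
[0.6321 0.0026 0.167 ]
press [ 0.4765 -0.0891  0.044 ] from rocker tip [ 0.4824 -0.093   0.065 ]
```

Request:
arm_command(slide=[[5.0, 0, -0.35], [5.0, 0, 0], [4.0, 0, 0], [2.0, 0, 0], [0, 0, 0]], rotation=[[0, 0, 0], [0, 0, 0], [0, 0, 0], [0, 0, 0], [0, 0, 0]], jaw=[-1, -1, -1, -1, -1])

```text
time_s: 2.82
ee_pos: [0.477, -0.0886, 0.0699]
tool_rot: [-0.691, 0.145, 0.693, 0.146]
contact_force: [-0.3, -0.4, 0.2]
width: -0.0001
```

Request:
arm_command(slide=[[0.5, 0, 0], [0.4, 0, 0], [0.4, 0, 0], [0.4, 0, 0], [0.2, 0, 0], [0, 0, 0]], rotation=[[0, 0, 0], [0, 0, 0], [0, 0, 0], [0, 0, 0], [0, 0, 0], [0, 0, 0]], jaw=[-1, -1, -1, -1, -1, -1])

```text
time_s: 3.58
ee_pos: [0.4775, -0.0888, 0.0521]
tool_rot: [-0.691, 0.146, 0.692, 0.146]
contact_force: [0.5, -0.5, 1.5]
width: 0.0
```

Request:
arm_command(slide=[[0.1, 0, 0], [0.1, 0, 0], [0.1, 0, 0], [0, 0, 0]], rotation=[[0, 0, 0], [0, 0, 0], [0, 0, 0], [0, 0, 0]], jaw=[-1, -1, -1, -1])

```text
time_s: 4.08
ee_pos: [0.4775, -0.0888, 0.0515]
tool_rot: [0.692, -0.146, -0.692, -0.146]
contact_force: [-3.2, 0.2, 23.5]
width: -0.0
```

The rocker hit a firm stop at 51.5 mm with 23 N, which is its home height. I'll lift and check it.

Request:
arm_command(slide=[[-1, 0, 0], [-4, 0, 0], [-5, 0, 0], [-5, 0, 0], [-3, 0, 0], [0, 0, 0]], rotation=[[0, 0, 0], [0, 0, 0], [0, 0, 0], [0, 0, 0], [0, 0, 0], [0, 0, 0]], jaw=[-1, -1, -1, -1, -1, -1])

```text
time_s: 4.82
ee_pos: [0.4786, -0.0891, 0.2312]
tool_rot: [0.693, -0.146, -0.691, -0.145]
contact_force: [-0.2, -0.2, 0.7]
width: -0.0002
```

```bash
python3 - <<'E'
from h import *
s=snapshot("wrist"); cv2.imwrite("pics/w2.png",s["image"][...,::-1])
W=cloud(s)
for v in range(140,232,6): print(v,np.nanmedian(W[v-2:v+3,245:264,2]).round(4))
M=rel([.632,.004,.20])
E
```

```text
140 0.0009
146 0.0432
152 0.0448
158 0.0449
164 0.0468
170 0.0527
176 0.0531
182 0.0527
188 0.0527
194 0.0527
200 0.0551
206 0.0578
212 0.0609
218 0.0633
224 0.2388
230 0.2463
t 4.88 pos [ 0.4775 -0.0887  0.2296] F [-0.9  0.6  0.4] w 0.0003
axes x,y,z: [[0.0, -0.0, -1.0], [-0.403, -0.915, -0.0], [-0.915, 0.403, -0.0]]
shift cm in tool axes [  2.96 -14.71 -10.4 ]
```

View pics/w2.png

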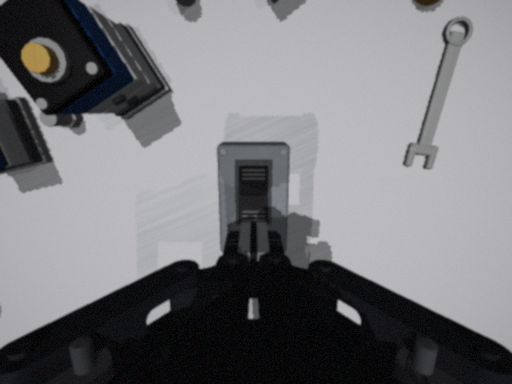

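The far half is now level (52.7 mm), the near half is raised, and the box hasn't moved. Next is the tall pin, first moving above it.

Request:
arm_command(slide=[[0, -3.7, -2.6], [0, -3.7, -2.6], [0, -3.7, -2.6], [0, -3.6, -2.6], [0, 0, 0], [0, 0, 0]], rotation=[[0, 0, 0], [0, 0, 0], [0, 0, 0], [0, 0, 0], [0, 0, 0], [0, 0, 0]], jaw=[-1, -1, -1, -1, -1, -1])

```text
time_s: 5.62
ee_pos: [0.6305, 0.0037, 0.2269]
tool_rot: [-0.69, 0.146, 0.694, 0.145]
contact_force: [0.5, 1.3, 0.3]
width: -0.0001
```

```bash
cat >> h.py <<'E'
def pin(name,ztop):
    s=snapshot(name); hsv=cv2.cvtColor(s["image"],cv2.COLOR_RGB2HSV); W=cloud(s)
    m=((hsv[...,0]>12)&(hsv[...,0]<35)&(hsv[...,1]>110)&(hsv[...,2]>70)).astype(np.uint8)
    k,l,st,c=cv2.connectedComponentsWithStats(m)
    for i in range(1,k):
        if st[i,4]>15: print(name,c[i].round(1),st[i].tolist(),"ray",ray(s,*c[i],ztop).round(4),"cloud",np.nanmedian(W[l==i],0).round(4))
    return s
E
python3 - <<'E'
from h import *
rel([.632,.004,.175])
s=pin("wrist",.167); cv2.imwrite("pics/w3.png",s["image"][...,::-1])
E
```

```text
t 5.62 pos [0.6305 0.0037 0.2269] F [0.5 1.3 0.3] w -0.0001
axes x,y,z: [[-0.006, 0.001, -1.0], [-0.403, -0.915, 0.002], [-0.915, 0.403, 0.005]]
shift cm in tool axes [ 5.18 -0.09 -0.16]
wrist [461.4  30.5] [446, 18, 29, 26, 524] ray [ 0.6841 -0.1672  0.167 ] cloud [ 0.6811 -0.2119  0.103 ]
wrist [250.7 199.8] [239, 187, 25, 26, 496] ray [0.634  0.0035 0.167 ] cloud [0.6339 0.0036 0.1666]
wrist [ 81.1 266.3] [69, 255, 26, 23, 417] ray [0.6375 0.1518 0.167 ] cloud [0.6284 0.1795 0.1352]
wrist [ 62.3 276.2] [59, 274, 7, 6, 21] ray [0.636  0.1708 0.167 ] cloud [0.5941 0.3115 0.0207]
```

View pics/w3.png

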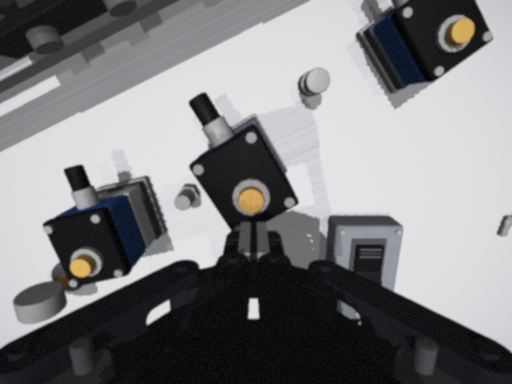

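The tall pin at (251,200) measures (0.634, 0.0035, 0.1666), which matches its given height. Now I'll press it.

Request:
arm_command(slide=[[2.5, -0.15, -0.3], [2.0, 0, 0], [1.0, 0, 0], [0, 0, 0]], rotation=[[0, 0, 0], [0, 0, 0], [0, 0, 0], [0, 0, 0]], jaw=[-1, -1, -1, -1])

```text
time_s: 6.18
ee_pos: [0.6347, 0.0033, 0.1736]
tool_rot: [-0.691, 0.146, 0.693, 0.146]
contact_force: [-0.5, -0.1, -0.4]
width: 0.0
```

Request:
arm_command(slide=[[0.3, 0, 0], [0.3, 0, 0], [0.3, 0, 0], [0.2, 0, 0], [0, 0, 0]], rotation=[[0, 0, 0], [0, 0, 0], [0, 0, 0], [0, 0, 0], [0, 0, 0]], jaw=[-1, -1, -1, -1, -1])

```text
time_s: 6.8
ee_pos: [0.6361, 0.0037, 0.1635]
tool_rot: [0.692, -0.146, -0.692, -0.146]
contact_force: [-0.4, -0.4, 1.9]
width: -0.0
```

Request:
arm_command(slide=[[0.2, 0, 0.1], [0.2, 0, 0], [0.1, 0, 0], [0.1, 0, 0], [0.1, 0, 0], [0, 0, 0]], rotation=[[0, 0, 0], [0, 0, 0], [0, 0, 0], [0, 0, 0], [0, 0, 0], [0, 0, 0]], jaw=[-1, -1, -1, -1, -1, -1])

```text
time_s: 7.55
ee_pos: [0.636, 0.0038, 0.1589]
tool_rot: [0.693, -0.146, -0.691, -0.146]
contact_force: [-1.3, -0.7, 12.7]
width: 0.0003
```

Request:
arm_command(slide=[[0.15, 0, 0], [0, 0, 0]], rotation=[[0, 0, 0], [0, 0, 0]], jaw=[-1, -1])

```text
time_s: 7.8
ee_pos: [0.6361, 0.0038, 0.1587]
tool_rot: [0.693, -0.146, -0.691, -0.146]
contact_force: [-2.7, -1.3, 18.8]
width: -0.0003
```

Request:
arm_command(slide=[[-1, 0, 0], [-3, 0, 0], [-3, 0, 0], [0, 0, 0], [0, 0, 0]], rotation=[[0, 0, 0], [0, 0, 0], [0, 0, 0], [0, 0, 0], [0, 0, 0]], jaw=[-1, -1, -1, -1, -1])

```text
time_s: 8.43
ee_pos: [0.6336, 0.0045, 0.2233]
tool_rot: [-0.691, 0.146, 0.693, 0.146]
contact_force: [-0.5, -0.0, -0.9]
width: 0.0001
```

```bash
python3 - <<'E'
from h import *
s=pin("wrist",.159)
rel([.681,-.2125,.20])
E
```

```text
wrist [466.2  33. ] [451, 21, 29, 26, 538] ray [ 0.6843 -0.1721  0.159 ] cloud [ 0.6811 -0.2121  0.103 ]
wrist [253.3 202.5] [242, 191, 24, 24, 435] ray [0.6331 0.0039 0.159 ] cloud [0.6332 0.0038 0.1595]
wrist [ 81.7 270.9] [69, 260, 26, 23, 430] ray [0.6358 0.1583 0.159 ] cloud [0.6286 0.1793 0.1353]
wrist [ 62.7 279.5] [60, 277, 6, 5, 19] ray [0.6353 0.1773 0.159 ] cloud [0.5941 0.3111 0.0207]
t 8.47 pos [0.6335 0.0045 0.2229] F [-0.4  0.4 -0.4] w 0.0001
axes x,y,z: [[-0.004, 0.001, -1.0], [-0.403, -0.915, 0.001], [-0.915, 0.403, 0.004]]
shift cm in tool axes [  2.25  17.93 -13.11]
```

The tall pin is home: its top reads 159.5 mm and it hit a firm stop. Now the short pin.

Request:
arm_command(slide=[[0, 4.5, -3.3], [0, 4.5, -3.3], [0, 4.5, -3.3], [0, 4.4, -3.2], [0, 0, 0], [0, 0, 0]], rotation=[[0, 0, 0], [0, 0, 0], [0, 0, 0], [0, 0, 0], [0, 0, 0], [0, 0, 0]], jaw=[-1, -1, -1, -1, -1, -1])

```text
time_s: 9.22
ee_pos: [0.6814, -0.2119, 0.2227]
tool_rot: [-0.69, 0.145, 0.693, 0.147]
contact_force: [0.2, 0.9, 0.6]
width: -0.0
```

```bash
python3 - <<'E'
from h import *
s=pin("wrist",.103)
rel([.681,-.2125,.11])
E
```

```text
wrist [254.5 183.1] [245, 173, 20, 20, 304] ray [ 0.6814 -0.2138  0.103 ] cloud [ 0.6815 -0.2138  0.1031]
wrist [385.3 187.4] [368, 173, 35, 30, 651] ray [ 0.6266 -0.3273  0.103 ] cloud [ 0.5889 -0.3551  0.0218]
t 9.28 pos [ 0.6816 -0.2112  0.2233] F [0.7 0.1 0.6] w 0.0001
axes x,y,z: [[-0.003, 0.002, -1.0], [-0.403, -0.915, -0.001], [-0.915, 0.403, 0.004]]
shift cm in tool axes [11.33  0.16 -0.04]
```

Request:
arm_command(slide=[[4.0, 0.2, 0], [4.0, 0, 0], [2.5, 0, 0], [0.8, 0, 0], [0, 0, 0]], rotation=[[0, 0, 0], [0, 0, 0], [0, 0, 0], [0, 0, 0], [0, 0, 0]], jaw=[-1, -1, -1, -1, -1])

```text
time_s: 9.9
ee_pos: [0.6818, -0.2131, 0.1118]
tool_rot: [-0.692, 0.145, 0.692, 0.145]
contact_force: [-0.3, 0.2, -0.3]
width: -0.0001
```

Request:
arm_command(slide=[[0.3, 0, 0], [0.3, 0, 0], [0.3, 0, 0], [0.3, 0, 0], [0.2, 0, 0], [0.2, 0, 0], [0.1, 0, 0], [0, 0, 0]], rotation=[[0, 0, 0], [0, 0, 0], [0, 0, 0], [0, 0, 0], [0, 0, 0], [0, 0, 0], [0, 0, 0], [0, 0, 0]], jaw=[-1, -1, -1, -1, -1, -1, -1, -1])

```text
time_s: 10.9
ee_pos: [0.682, -0.2145, 0.0951]
tool_rot: [0.692, -0.146, -0.692, -0.146]
contact_force: [-0.0, -0.9, 3.5]
width: 0.0
```

Request:
arm_command(slide=[[0.1, 0, 0], [0.1, 0, 0], [0.1, 0, 0], [0, 0, 0]], rotation=[[0, 0, 0], [0, 0, 0], [0, 0, 0], [0, 0, 0]], jaw=[-1, -1, -1, -1])

```text
time_s: 11.4
ee_pos: [0.682, -0.2145, 0.0948]
tool_rot: [0.692, -0.146, -0.692, -0.145]
contact_force: [-4.3, 0.6, 14.8]
width: -0.0001
```

Request:
arm_command(slide=[[-1, 0, 0], [-4, 0, 0], [-5, 0, 0], [-4, 0, 0], [0, 0, 0], [0, 0, 0]], rotation=[[0, 0, 0], [0, 0, 0], [0, 0, 0], [0, 0, 0], [0, 0, 0], [0, 0, 0]], jaw=[-1, -1, -1, -1, -1, -1])

```text
time_s: 12.15
ee_pos: [0.6809, -0.2139, 0.2304]
tool_rot: [-0.691, 0.145, 0.693, 0.146]
contact_force: [-0.8, 0.1, -0.4]
width: -0.0
```

```bash
python3 - <<'E'
from h import *
rel([.68,-.21,.2])
pin("wrist",.095); s=pin("scene",.1); cv2.imwrite("pics/s2.png",s["image"][...,::-1])
E
```

```text
t 12.15 pos [ 0.6809 -0.2139  0.2304] F [-0.8  0.1 -0.4] w -0.0
axes x,y,z: [[-0.002, 0.001, -1.0], [-0.403, -0.915, -0.0], [-0.915, 0.403, 0.003]]
shift cm in tool axes [ 3.04 -0.32  0.23]
wrist [252.4 180.3] [244, 172, 18, 18, 250] ray [ 0.6808 -0.2135  0.095 ] cloud [ 0.681  -0.2135  0.0956]
wrist [380.9 186.4] [364, 172, 34, 30, 614] ray [ 0.6221 -0.331   0.095 ] cloud [ 0.5891 -0.3553  0.0218]
scene [488.1  33.4] [486, 26, 5, 15, 31] ray [-0.3611  0.6383  0.1   ] cloud [-0.9603  0.8046 -0.2096]
scene [507.4  64.4] [501, 57, 11, 15, 90] ray [-0.1688  0.6768  0.1   ] cloud [-0.6963  0.8566 -0.2077]
scene [506.6 197. ] [502, 193, 10, 11, 67] ray [0.4374 0.5957 0.1   ] cloud [0.3695 0.6291 0.0341]
scene [121.3 205.4] [115, 200, 14, 14, 106] ray [ 0.6519 -0.3115  0.1   ] cloud [ 0.5861 -0.3553  0.0201]
scene [250.1 203.5] [247, 201, 8, 6, 39] ray [ 0.5831 -0.0076  0.1   ] cloud [0.6326 0.0041 0.1577]
scene [508.9 213.9] [506, 212, 6, 6, 21] ray [0.4926 0.5936 0.1   ] cloud [0.4279 0.6261 0.0339]
scene [327.6 221.2] [324, 218, 8, 8, 53] ray [0.6007 0.1811 0.1   ] cloud [0.6297 0.1804 0.1335]
scene [155.9 222.5] [153, 220, 7, 6, 35] ray [ 0.6855 -0.211   0.1   ] cloud [ 0.6803 -0.2141  0.0935]
```

View pics/s2.png

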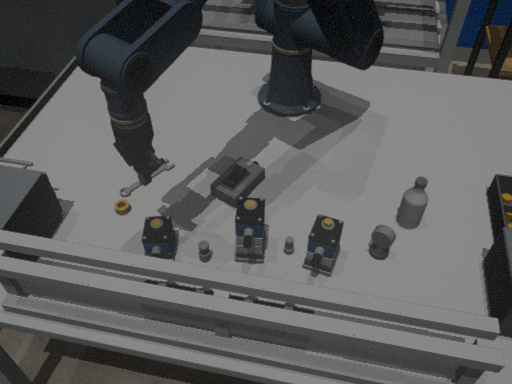

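The scene view shows the short pin (156,222) and tall pin (250,203) sunk, the middle pin (328,221) still out, and the box and bystanders where they were. The arm is clear, so I'm handing in.

```bash
python3 -c "
from h import *
print(job_done())"
```

```text
the job is handed in; nothing more can be done
None
```

I pressed the rocker's far half home, then the tall pin, then the short pin, each with closed fingertips until it hit a firm stop. The job was handed in at about 12 s of the 40 s allowed; it reports no verdict.

- **Rocker:** after pressing, its far half was level at about 52.7 mm with the near half raised. I checked this before going on to the pins.
- **Tall pin:** its top read 159.5 mm against 159 mm for fully home.
- **Short pin:** its top read 95.6 mm against 95 mm for fully home.
- **Middle pin:** it was left alone and still reads about 135 mm, fully out.
- **Forces:** the highest reading was about 23 N, on the rocker, well under the limits.
- **Surroundings:** by eye, the last scene picture shows the switch box and bystanders unmoved. I did not re-measure their positions. The gripper was clear at about 230 mm.

The top and scene cameras disagreed by about 5 mm in x, so I aimed using the wrist camera. No check failed.

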